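Wedge up the power-supply cover

ROBOT

A 6-joint arm with a two-finger parallel gripper is mounted at the origin on the work surface. World frame = base frame: x ahead of the robot, y to its left, z up, the work surface at z = 0. Lengths are in m, angles in rad, forces in N, time in s.
With the tool pointing down it reaches from about 0.375 to 0.75 m from the base axis. Payload 9 kg.
Tool frame: the origin (TCP) lies midway between the tips of the shut fingers; the grasp point (between the pads) lies 19 mm behind it; z points along the fingers, y is the line along which they close (so a half turn about z gives the same grasp; the last joint's range is limited). The gripper opens to 85 mm and grips with 20 to 120 N. Pads are 22 mm wide; open, the fingers measure 114 mm over their backs; the gripper's body (76 mm by 85 mm) begins 54 mm behind the grasp point. The pads swing forward as they close: fully open they stand 13 mm farther back than shut.
Start: joints at [1.048, 0.104, 0.097, 1.564, 0, 1.353], TCP at [0.18, 0.572, 0.231] pointing down, gripper open.
Joint ranges: [-2.99, 2.99], [-0.84, 1.86], [-1.1, 1.16], [-1.84, 2.11], [-1.51, 1.56], [-3.14, 3.14]. Speed limits (rad/s): [2.22, 2.22, 2.57, 3.14, 3.14, 3.14].

INTERFACE

Orientations are given as a 3x3 rotation matrix whose columns are the frame's x, y, z axes.
In Python, from bench import bot gives the robot as it stands. The module is installed in compiled form; this text tells all that it offers.
- The arm moves only by the tool jog_arm, never from a script. Its argument "plan" is a list that holds one entry, the list of rows, each a list of 7 numbers: the shift along the world's x, y, z in m, then the turn, a rotation vector about the world's x, y, z in degrees, then the finger opening in m, from 0 to 0.0854. In form: [[[x, y, z, rx, ry, rz, fingers], ...]]. A call has 1 to 12 rows; each row shifts and turns the commanded pose from where the row before left it; what a row does not reach is not made up. A row lasts 1/8 s, in which the tool goes at most 62.5 mm and 10.7 degrees, less where a joint would pass 70% of its speed; a pose out of reach is approached as far as the arm can. A call is refused whole if a number of a shift passes 0.0625 or a number of a turn 10.7, either way. A call with a gripper value outside its range is refused whole. The fingers move at their own pace and stop on an object; "grip_force" is the grip in N (left out, the last holds). Time passes only in rows, so rows that do not move let the fingers close. It gives the time, the measured TCP pose, the force, the opening and the grip force at its end, in the units of the state.
- bot.sense(): the state, without advancing time (a new reading comes with each control period).
- bot.capture(name): name is "scene" or "top" or "wrist"; returns the picture (400x640x3 uint8, red, green, blue); there is no depth.
- bot.camera_params(name): a dict with "camera_matrix" (3x3 intrinsics, pixels), "D" ([k1, k2, p1, p2, k3] as OpenCV has them; the pictures are not rectified), "extrinsics" (4x4, takes a point from camera to world coordinates); the wrist camera has in their place "mount" (4x4, takes a point from camera to tool coordinates, whose origin is the TCP and whose axes are the flange's). Camera axes: x right, y down, z forward; pixel columns grow to the right and rows downward; lengths in m; the calibration is good to about 2 mm. A picture is of the moment at which its call begins: read the wrist's pose just before it. camera_params takes no time and is no camera call.
- bot.close_job(): hands the job in; it is judged then, once.
The state is a dict: "time": time; "joints": joint angles; "qd": joint speeds; "tau": joint torques, N m; "ee_pos": TCP position; "tool_rot": TCP orientation; "wrist_force": force on the tool from outside, world axes, zero at the start; "ft_torque": the same for the moment, N m; "finger_gap": finger opening in m; "gripper_force": force on a finger pad.
Only numpy, scipy, OpenCV 4.12 (cv2) and the standard library are available. Lean on these libraries where they do the work, as an engineer would, in place of code of your own. Each camera call takes 0.05 s, during which the arm holds its last target. There are 200 camera calls.

TASK

Ease the hinged white cover of this power supply open a crack so that its inside can be inspected. First clear the two white trunking offcuts off the dark grey chassis plate into the black waste bin; then take the orange wedge and slide it flat along the plate, thin end first, into the notch under the front edge of the white cover until that edge is just lifted off, by about 5 mm; lift it with the wedge alone, leave everything else where it is, and finish still gripping the wedge so that it holds the cover up.

Things in the scene. Friction and masses are not known exactly. Their poses are not given: they have to be found in the camera images.
- chassis: Dark grey steel chassis plate bolted to the bench, 310 (x) x 230 (y) mm, flat, 12 mm thick; origin at the centre of its underside, +x from its bare front part to the hinge at the rear. The white cover takes local x = -25 to +135 mm. Rail terminals, 74 x 34 mm and 40 mm above the plate, centred at local (-90, +93) mm. The front 130 mm is bare but for these, the offcuts and a relay.
- notch (a point): Middle of the notch in the cover's front face, on the plate's top (12 mm above the bench), at local (-25, 0) mm of the chassis. The notch is 64 mm wide (along the chassis' y) and 6 mm high, below a rolled steel lip; behind it nothing is in the way for 50 mm.
- cover_lip (a point): Underside of the lip over the notch, at its middle, on the front face of the white perforated cover (160 x 180 x 45 mm high): the edge that the wedge lifts. With the cover shut it is 6 mm above the plate's top, straight above the notch point.
- cover (a joint): The cover's hinge along its rear edge, rad: 0 shut on the plate, growing as the front edge rises (0.01 rad lifts the front edge 1.6 mm). The cover weighs about 0.4 to 0.8 kg and falls shut when nothing holds it; some 2 to 5 N at the lip lifts it.
- wedge: Orange nylon wedge, 96 mm long and 28 mm wide, lying flat on its underside. Grip block at the back, 34 (x) x 28 (y) x 32 mm high, darker ribs on its sides; origin under the middle of this block. From the block's front (x = +17 mm) a ramp runs 62 mm along +x, its top falling from 19.5 mm to 2.5 mm at the thin end.
- wedge_tip (a point): Underside of the wedge's thin end, 79 mm along +x from the wedge's origin.
- offcut_a: White plastic trunking offcut on the chassis plate, a U-channel open upwards: 36 mm long (x), 28 mm wide (y), 24 mm high, walls 2.5 mm, 20 g; origin at the centre of its underside.
- offcut_b: A second, identical offcut, nearer to the cover.
- bin: Black open waste bin, fixed to the bench, 160 (x) x 150 (y) x 90 mm high, walls 4 mm; origin at the centre of its underside.
- relay: Small clear-topped relay standing on the plate's front right corner, 28 x 21 x 36 mm high; leave it.
- screwdriver: Red-handled screwdriver, 180 mm, on the bench; leave it.
- tape_roll: Yellow tape roll, 90 mm across, 22 mm high, on the bench; leave it.
- multimeter: Yellow multimeter, 150 x 75 x 34 mm, on the bench; leave it.
- screw_jar: Small clear jar with a blue cap, 44 mm across, 55 mm high; leave it.
- product_box: White carton, 110 x 80 x 55 mm; leave it.
- spanner: Steel spanner, 150 mm; leave it.

How it is judged:
On the way, in this order (a step that is already met when the one before it is completed fails the run):
1. both offcuts are in the bin and let go, the cover still shut (x of offcut_a in the frame of bin between -0.078 and 0.078 m and y of offcut_a in the frame of bin between -0.073 and 0.073 m and z of each of offcut_a, offcut_b in the frame of bin below 0.07 m and x of offcut_b in the frame of bin between -0.078 and 0.078 m and y of offcut_b in the frame of bin between -0.073 and 0.073 m and contact force between the fingers and offcut_a below 0.1 N and contact force between the fingers and offcut_b below 0.1 N and value of joint cover below 0.006 rad), for 0.2 s.
2. the gripped wedge in the notch holds the cover's lip 2 to 8 mm up (z of cover_lip in the frame of chassis between 0.02 and 0.026 m and contact force between wedge and cover above 0.5 N and contact force between the fingers and wedge above 2 N and contact force between each of the fingers, the arm and cover below 0.3 N and angle between wedge's own z axis and vertical below 0.12 rad and x of wedge_tip in the frame of chassis above -0.02 m and y of wedge_tip in the frame of chassis between -0.032 and 0.032 m), for 0.2 s.
At the end, for the whole second after the job is handed in: Both offcuts lie in the bin; the cover's lip stands 2 to 8 mm above its shut height (8 to 14 mm above the plate), at rest, pressed on by the wedge (over 0.5 N), the gripper and arm not touching the cover; the wedge lies flat (within 0.12 rad) in the notch and is still gripped (all of step 2 and x of offcut_a in the frame of bin between -0.078 and 0.078 m and y of offcut_a in the frame of bin between -0.073 and 0.073 m and z of each of offcut_a, offcut_b in the frame of bin below 0.07 m and x of offcut_b in the frame of bin between -0.078 and 0.078 m and y of offcut_b in the frame of bin between -0.073 and 0.073 m and velocity of joint cover between -0.03 and 0.03 rad/s and linear speed of wedge below 0.02 m/s); the arm keeps its last pose, push and grip.
It fails at once if the cover's front edge is lifted more than about 11 mm (value of joint cover above 0.07 rad).
It fails at once if the gripper or arm pushes on the cover (over 8 N) (contact force between any of the fingers, the arm and cover above 8 N).
It fails at once if another thing is shoved more than 30 mm or knocked over (distance of any of relay, screwdriver, tape_roll, multimeter, screw_jar, product_box, spanner from where it was at the start of the episode above 0.03 m or angle between any of relay, screw_jar's own z axis and vertical above 0.5 rad).
It also fails if it takes over 64 s, if anything falls off the work surface, if the arm or the gripper's body presses on something with over 40 N, if the wrist force passes 120 N, or if a joint passes its speed limit or range.

## Working session

There is one attempt and no reset: what is moved stays moved. The work goes in short steps, Python scripts to look and compute and a tool call to move; the robot and the scene stay as the last step left them, time stands still between calls to the robot, and variables do not carry over. Pictures are saved under pics/ and viewed, at most 10 in all, crops included, and the job is handed in when it is done.

Besides the shell and the picture viewer there is one more tool, called after "Emit:" as name(argument=value, ...) on one line, values as JSON. jog_arm: Moves the arm, as the interface text tells. Its arguments: {"type":"object","properties":{"plan":{"type":"array"},"grip_force":{"type":"number"}},"required":["plan"]}

```bash
mkdir -p pics; cat > h.py <<'E'
import numpy as np, cv2
from bench import bot
def ray(name,px,st=None):
    p=bot.camera_params(name)
    u=cv2.undistortPoints(np.array([[px]],float),np.array(p["camera_matrix"]),np.array(p["D"]))[0,0]
    if name=="wrist":
        T=np.eye(4);T[:3,:3]=st["tool_rot"];T[:3,3]=st["ee_pos"];T=T@np.array(p["mount"])
    else: T=np.array(p["extrinsics"])
    return T[:3,3],T[:3,:3]@np.array([u[0],u[1],1])
def at(name,px,z,st=None):
    o,d=ray(name,px,st); return o+d*(z-o[2])/d[2]
def save(name,f,crop=None,k=1):
    im=bot.capture(name)[:,:,::-1]
    if crop: im=im[crop[1]:crop[3],crop[0]:crop[2]]
    cv2.imwrite(f,cv2.resize(im,None,fx=k,fy=k,interpolation=cv2.INTER_CUBIC))
E
python3 - <<'E'
from h import *
s=bot.sense();print(s["ee_pos"],s["tool_rot"],s["time"])
save("top","pics/top.png",k=1.25);save("scene","pics/scene.png",k=1.25)
for n in("top","scene"):print(bot.camera_params(n)["extrinsics"])
print(bot.camera_params("wrist")["mount"])
E
```

```text
[0.17987906 0.57205577 0.23051616] [[-9.53900136e-01  3.00123427e-01 -6.77780636e-04]
 [ 3.00124040e-01  9.53899497e-01 -1.14492365e-03]
 [ 3.02916198e-04 -1.29556109e-03 -9.99999115e-01]] 0.0
[[-0.00971693 -0.98803018  0.15395436  0.37438499]
 [-0.99994378  0.00894739 -0.00569063  0.01685203]
 [ 0.00424503 -0.154001   -0.98806157  1.40958911]
 [ 0.          0.          0.          1.        ]]
[[-0.37641535  0.610662   -0.69670899  1.49526126]
 [ 0.92641219  0.24121544 -0.2890944   0.38163723]
 [-0.008482   -0.75425927 -0.65652191  0.9381381 ]
 [ 0.          0.          0.          1.        ]]
[[-1.16530495e-03 -9.44575340e-01 -3.28292658e-01  8.37245032e-02]
 [ 9.99998875e-01 -1.41069648e-03  5.09318322e-04  4.92696407e-04]
 [-9.44210825e-04 -3.28291695e-01  9.44575921e-01 -1.42640028e-01]
 [ 0.00000000e+00  0.00000000e+00  0.00000000e+00  1.00000000e+00]]
```

View pics/top.png

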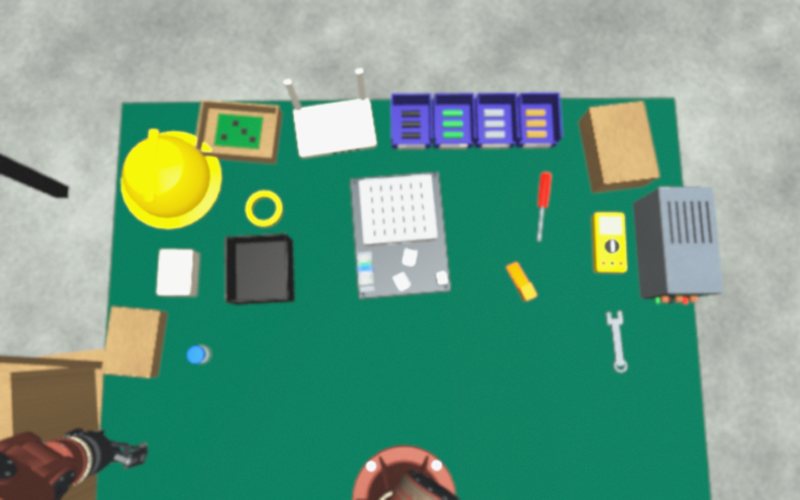

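View pics/scene.png

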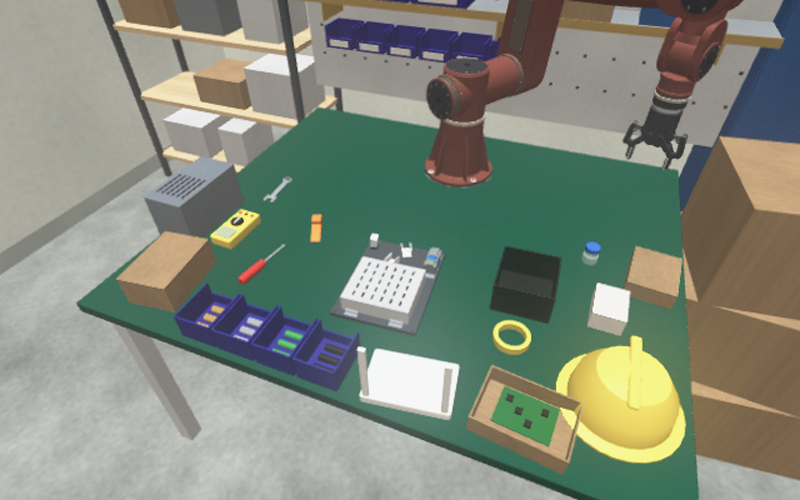

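The top view shows the chassis around (402,236), its cover at (398,208), offcuts at (409,257) and (402,281), the relay at (442,278), the bin at (260,269) and the wedge at (521,281). I'll enlarge the relevant crop.

```bash
python3 - <<'E'
from h import *
save("top","pics/top2.png",crop=(270,130,450,250),k=4.4)
for n,p,z in [("bin",(260,269),.09),("wedge",(521,281),.02),("wb",(529,294),.032),("wt",(512,264),.003),("a",(402,281),.036),("b",(409,257),.036),("c1",(351,180),.012),("c2",(435,173),.012),("c3",(450,290),.012),("c4",(360,298),.012)]:
    print(n,at("top",(p[0]/1.25,p[1]/1.25),z).round(4))
E
```

```text
bin [0.5462 0.3363 0.09  ]
wedge [ 0.5188 -0.3033  0.02  ]
wb [ 0.485  -0.3191  0.032 ]
wt [ 0.5645 -0.2861  0.003 ]
a [ 0.52   -0.0038  0.036 ]
b [ 0.58  -0.022  0.036]
c1 [0.7872 0.1254 0.012 ]
c2 [ 0.8042 -0.0933  0.012 ]
c3 [ 0.4986 -0.1248  0.012 ]
c4 [0.4806 0.1018 0.012 ]
```

View pics/top2.png

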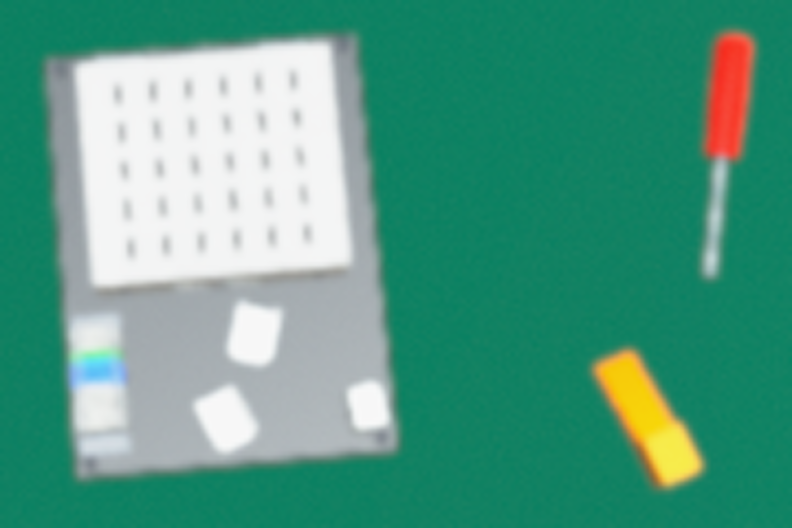

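Emit:
jog_arm(plan=[[[0.029, -0.048, 0, 0, 0, 4, 0.0854], [0.029, -0.048, 0, 0, 0, 4, 0.0854], [0.029, -0.048, 0, 0, 0, 4, 0.0854], [0.029, -0.048, 0, 0, 0, 4, 0.0854], [0.029, -0.048, 0, 0, 0, 4, 0.0854], [0.029, -0.048, 0, 0, 0, 4, 0.0854], [0.029, -0.048, 0, 0, 0, 4, 0.0854], [0.029, -0.048, 0, 0, 0, 4, 0.0854], [0.029, -0.048, 0, 0, 0, 4, 0.0854], [0.029, -0.048, 0, 0, 0, 4, 0.0854], [0.029, -0.048, 0, 0, 0, 4, 0.0854], [0.029, -0.048, 0, 0, 0, 4, 0.0854]]], grip_force=30)

```text
time: 1.65
ee_pos: [0.5287, -0.0054, 0.2312]
tool_rot: [[-0.86, -0.51, 0.0], [-0.51, 0.86, 0.0], [-0.0, 0.0, -1.0]]
wrist_force: [1.1, 0.5, 0.8]
finger_gap: 0.0853
gripper_force: 0.0
```

```bash
python3 - <<'E'
from h import *
import pickle
bot.capture("wrist")
s=bot.sense();print(s["ee_pos"],np.degrees(np.arctan2(s["tool_rot"][1][1],s["tool_rot"][0][1])),abs(np.array(s["qd"])).max())
pickle.dump(s,open("s1.pkl","wb"))
save("wrist","pics/w1.png",k=1.25)
E
```

```text
[ 0.53122968 -0.01065505  0.23011509] 120.65969976744772 0.21439587753638112
```

View pics/w1.png

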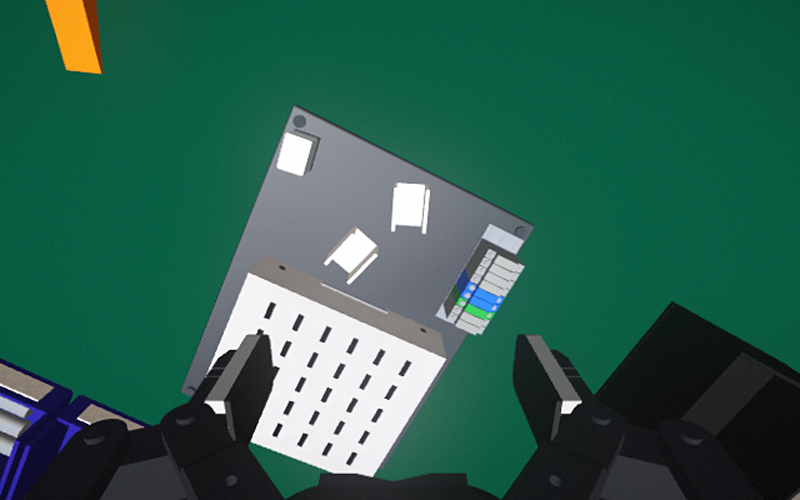

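The wrist view shows the chassis corners at (294,107) and (533,227). Offcut a is at (411,207) and b at (352,255); the notch is the light strip from (322,285) to (388,312).

```bash
python3 - <<'E'
from h import *
import pickle
s=pickle.load(open("s1.pkl","rb"))
g=lambda p,z:at("wrist",(p[0]/1.25,p[1]/1.25),z,s)[:2]
def q(n,P,z):
    Q=np.array([g(p,z) for p in P]);d=(Q[2]+Q[3]-Q[0]-Q[1])/2;w=(Q[1]+Q[3]-Q[0]-Q[2])/2
    print(n,Q.mean(0).round(4),"len",np.linalg.norm(d).round(4),"w",np.linalg.norm(w).round(4),"yaw",np.degrees(np.arctan2(d[1],d[0])).round(1),np.degrees(np.arctan2(w[1],w[0])).round(1)-90)
q("a",[(395,182),(429,184),(392,231),(427,234)],.036)
q("b",[(353,228),(379,247),(325,264),(349,283)],.036)
A,B=g((294,107),.012),g((533,227),.012);print(A,B,np.linalg.norm(A-B),np.degrees(np.arctan2(*(B-A)[::-1]))-90)
for p in [(322,285),(388,312)]:print(g(p,.018))
C,D=g((249,270),.057),g((446,358),.057);print(C,D,np.linalg.norm(C-D))
print(g((102,73),.0025),g((65,70),.0025))
E
```

```text
a [5.225e-01 3.000e-04] len 0.041 w 0.028 yaw 28.6 26.400000000000006
b [ 0.5829 -0.0213] len 0.041 w 0.0266 yaw -7.7 -9.099999999999994
[ 0.50353402 -0.12017443] [0.48655942 0.10546963] 0.2262816346700217 4.302104467316511
[ 0.62778204 -0.02900971]
[0.62080653 0.03634741]
[ 0.62746374 -0.08795609] [0.61573962 0.09179844] 0.18013646300163794
[ 0.56007518 -0.26839555] [ 0.5731464  -0.29542467]
```

Emit:
jog_arm(plan=[[[-0.006, 0.004, -0.045, 0, 0, -2.5, 0.06], [0, 0, -0.045, 0, 0, 0, 0.06], [0, 0, -0.045, 0, 0, 0, 0.06], [0, 0, -0.025, 0, 0, 0, 0.06], [0, 0, -0.01, 0, 0, 0, 0.06], [0, 0, 0, 0, 0, 0, 0.06]]])

```text
time: 2.5
ee_pos: [0.5219, 0.0006, 0.0614]
tool_rot: [[-0.883, -0.47, -0.001], [-0.47, 0.883, 0.0], [0.0, 0.0, -1.0]]
wrist_force: [0.6, -0.9, 0.4]
finger_gap: 0.0596
gripper_force: 0.0
```

Emit:
jog_arm(plan=[[[0, 0, -0.025, 0, 0, 0, 0.06], [0, 0, -0.015, 0, 0, 0, 0.06], [0, 0, -0.006, 0, 0, 0, 0.05], [0, 0, 0, 0, 0, 0, 0.02], [0, 0, 0, 0, 0, 0, 0.02], [0, 0, 0, 0, 0, 0, 0.02], [0, 0, 0, 0, 0, 0, 0.02]]], grip_force=30)

```text
time: 3.38
ee_pos: [0.5226, 0.0003, 0.016]
tool_rot: [[-0.883, -0.47, 0.001], [-0.47, 0.883, -0.0], [-0.001, -0.001, -1.0]]
wrist_force: [-0.1, 0.7, 4.0]
finger_gap: 0.0273
gripper_force: 30.2
```

Emit:
jog_arm(plan=[[[0, 0, 0.03, 0, 0, 0, 0.02], [0, 0, 0.06, 0, 0, 0, 0.02], [0, 0.015, 0.06, 0, 0, 0, 0.02], [0.004, 0.05, 0, 0, 0, 0, 0.02], [0.004, 0.06, 0, 0, 0, 0, 0.02], [0.004, 0.06, 0, 0, 0, 0, 0.02], [0.004, 0.06, 0, 0, 0, 0, 0.02], [0.004, 0.06, 0, 0, 0, 0, 0.02], [0.004, 0.03, -0.03, 0, 0, 0, 0.02], [0, 0, -0.05, 0, 0, 0, 0.02], [0, 0, -0.01, 0, 0, 0, 0.02], [0, 0, 0, 0, 0, 0, 0.02]]])

```text
time: 4.88
ee_pos: [0.5459, 0.3349, 0.0757]
tool_rot: [[-0.883, -0.47, -0.001], [-0.47, 0.883, -0.0], [0.001, 0.0, -1.0]]
wrist_force: [0.3, 0.2, 0.9]
finger_gap: 0.0277
gripper_force: 29.7
```

Emit:
jog_arm(plan=[[[0, 0, 0, 0, 0, 0, 0.06], [0, 0, 0, 0, 0, 0, 0.06], [0, 0, 0.05, 0, 0, 0, 0.06], [0, 0, 0.05, 0, 0, 0, 0.06], [0.006, -0.056, 0, 0, 0, -6, 0.06], [0.006, -0.06, 0, 0, 0, -6, 0.06], [0.006, -0.06, 0, 0, 0, -6, 0.06], [0.006, -0.06, 0, 0, 0, -6, 0.06], [0.006, -0.06, 0, 0, 0, -6, 0.06], [0.0065, -0.06, 0, 0, 0, -6.5, 0.06], [0, 0, 0, 0, 0, 0, 0.06], [0, 0, 0, 0, 0, 0, 0.06]]])

```text
time: 6.38
ee_pos: [0.5827, -0.0208, 0.1761]
tool_rot: [[-0.989, 0.147, 0.001], [0.147, 0.989, 0.0], [-0.001, 0.0, -1.0]]
wrist_force: [-0.6, 0.9, -0.1]
finger_gap: 0.0602
gripper_force: 0.0
```

```bash
python3 - <<'E'
from h import *
import pickle
s=bot.sense();print(s["ee_pos"],np.degrees(np.arctan2(s["tool_rot"][1][1],s["tool_rot"][0][1])))
pickle.dump(s,open("s2.pkl","wb"))
save("wrist","pics/w2.png",k=1.25)
E
```

```text
[ 0.58272988 -0.0207588   0.17614542] 81.52084285547865
```

View pics/w2.png

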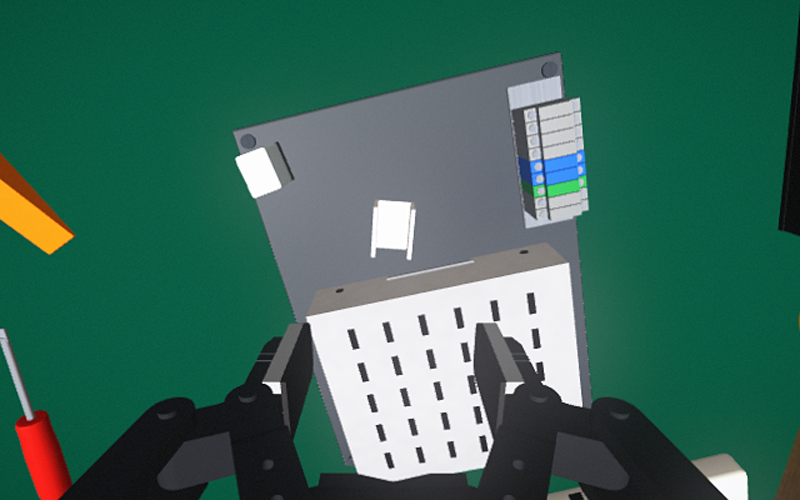

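b's wall tops run (377,200)-(373,257) and (415,203)-(410,259). The chassis corners are at (234,131) and (560,53), the lip strip runs (387,279)-(474,262), and the wedge's thin end runs (74,236)-(51,254).

```bash
python3 - <<'E'
from h import *
import pickle
s=pickle.load(open("s2.pkl","rb"))
g=lambda p,z:at("wrist",(p[0]/1.25,p[1]/1.25),z,s)[:2]
Q=np.array([g(p,.036) for p in [(377,200),(415,203),(373,257),(410,259)]]);d=Q[2]+Q[3]-Q[0]-Q[1]
print(Q.mean(0),np.linalg.norm(d)/2,np.degrees(np.arctan2(d[1],d[0])))
A,B=g((234,131),.012),g((560,53),.012);t=np.arctan2(*(B-A)[::-1])-np.pi/2
print(A,B,np.linalg.norm(A-B),np.degrees(t),"notch",(A+B)/2+.13*np.array([np.cos(t),np.sin(t)]))
print("lip",g((387,279),.018),g((474,262),.018))
C,D=g((307,317),.057),g((569,264),.057);print("cover",C,D,(C+D)/2)
print("tip",g((74,236),.0025),g((51,254),.0025))
E
```

```text
[ 0.5836361  -0.01959547] 0.04081738344555913 -12.873040585430578
[ 0.50282782 -0.11981294] [0.48640489 0.10586522] 0.22627492681580916 4.1621608721032715 notch [0.62427349 0.00246148]
lip [ 0.62655731 -0.03114137] [0.62259618 0.03592793]
cover [ 0.62998598 -0.08694253] [0.61746226 0.09216376] [0.62372412 0.00261062]
tip [ 0.56072947 -0.26881594] [ 0.57221027 -0.2930546 ]
```

Emit:
jog_arm(plan=[[[-0.003, 0.001, -0.04, 0, 0, -3.5, 0.06], [0, 0, -0.05, 0, 0, 0, 0.06], [0, 0, -0.04, 0, 0, 0, 0.06], [0, 0, -0.022, 0, 0, 0, 0.06], [0, 0, -0.008, 0, 0, 0, 0.05], [0, 0, 0, 0, 0, 0, 0.02], [0, 0, 0, 0, 0, 0, 0.02], [0, 0, 0, 0, 0, 0, 0.02], [0, 0, 0, 0, 0, 0, 0.02]]])

```text
time: 7.55
ee_pos: [0.5803, -0.0198, 0.0164]
tool_rot: [[-0.978, 0.207, 0.002], [0.207, 0.978, -0.0], [-0.002, 0.0, -1.0]]
wrist_force: [0.2, 0.4, 4.7]
finger_gap: 0.0272
gripper_force: 31.9
```

Emit:
jog_arm(plan=[[[0, 0, 0.03, 0, 0, 0, 0.02], [0, 0, 0.06, 0, 0, 0, 0.02], [-0.006, 0.015, 0.06, 0, 0, 0, 0.02], [-0.01, 0.05, 0, 0, 0, 0, 0.02], [-0.01, 0.06, 0, 0, 0, 0, 0.02], [-0.01, 0.06, 0, 0, 0, 0, 0.02], [-0.01, 0.06, 0, 0, 0, 0, 0.02], [-0.01, 0.06, 0, 0, 0, 0, 0.02], [0, 0.045, -0.03, 0, 0, 0, 0.02], [0, 0, -0.05, 0, 0, 0, 0.02], [0, 0, 0, 0, 0, 0, 0.02], [0, 0, 0, 0, 0, 0, 0.05]]])

```text
time: 9.05
ee_pos: [0.5243, 0.3301, 0.0872]
tool_rot: [[-0.978, 0.208, 0.001], [0.208, 0.978, 0.0], [-0.001, 0.001, -1.0]]
wrist_force: [1.3, -0.1, 0.9]
finger_gap: 0.0443
gripper_force: 0.0
```

Emit:
jog_arm(plan=[[[0, 0, 0, 0, 0, 0, 0.06], [0, 0, 0, 0, 0, 0, 0.06], [0, 0, 0.05, 0, 0, 0, 0.06], [0, 0, 0.06, 0, 0, 0, 0.06], [0, -0.05, 0, 0, 0, 0, 0.06], [0, -0.06, 0, 0, 0, 0, 0.06]]])

```text
time: 9.8
ee_pos: [0.5243, 0.2197, 0.1973]
tool_rot: [[-0.979, 0.206, 0.003], [0.206, 0.979, 0.001], [-0.003, 0.001, -1.0]]
wrist_force: [0.7, -0.2, 0.0]
finger_gap: 0.0599
gripper_force: 0.0
```

```bash
python3 - <<'E'
from h import *
s=bot.sense();print(s["ee_pos"],s["time"])
t=bot.capture("top")[170:260,170:260];w=bot.capture("scene")[180:260,380:470]
f=lambda i:cv2.resize(i[:,:,::-1],(400,400),interpolation=cv2.INTER_CUBIC)
cv2.imwrite("pics/bin.png",np.hstack([f(t),f(w)]))
E
```

```text
[0.52433856 0.21974244 0.19733574] 9.8
```

View pics/bin.png

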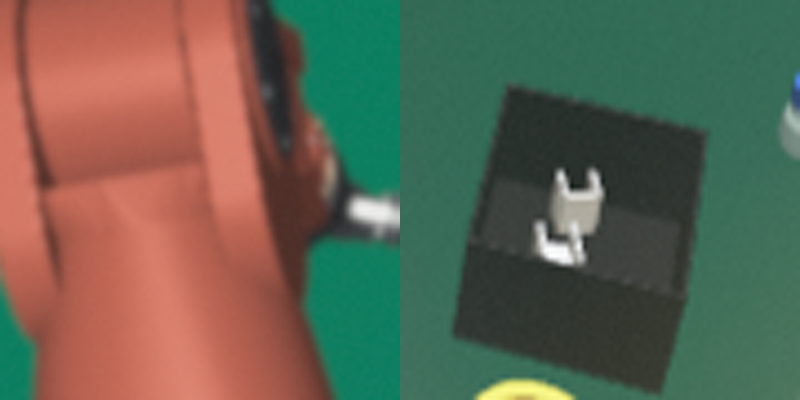

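Both offcuts lie in the bin. Next I move above the wedge.

Emit:
jog_arm(plan=[[[-0.003, -0.059, 0, 0, 0, 4, 0.06], [-0.003, -0.059, 0, 0, 0, 4, 0.06], [-0.003, -0.059, 0, 0, 0, 4, 0.06], [-0.003, -0.059, 0, 0, 0, 4, 0.06], [-0.003, -0.059, 0, 0, 0, 4, 0.06], [-0.003, -0.059, 0, 0, 0, 4, 0.06], [-0.003, -0.059, 0, 0, 0, 4, 0.06], [-0.003, -0.059, 0, 0, 0, 4, 0.06], [-0.005, -0.063, 0, 0, 0, 5, 0.06], [0, 0, 0, 0, 0, 0, 0.06], [0, 0, 0, 0, 0, 0, 0.06]]])

```text
refused, shift out of range in row 9
```

Emit:
jog_arm(plan=[[[-0.003, -0.059, 0, 0, 0, 4, 0.06], [-0.003, -0.059, 0, 0, 0, 4, 0.06], [-0.003, -0.059, 0, 0, 0, 4, 0.06], [-0.003, -0.059, 0, 0, 0, 4, 0.06], [-0.003, -0.059, 0, 0, 0, 4, 0.06], [-0.003, -0.059, 0, 0, 0, 4, 0.06], [-0.003, -0.059, 0, 0, 0, 4, 0.06], [-0.003, -0.059, 0, 0, 0, 4, 0.06], [-0.005, -0.062, 0, 0, 0, 5, 0.06], [0, 0, 0, 0, 0, 0, 0.06], [0, 0, 0, 0, 0, 0, 0.06]]])

```text
time: 11.28
ee_pos: [0.4946, -0.3135, 0.1957]
tool_rot: [[-0.907, -0.422, 0.0], [-0.422, 0.907, 0.0], [-0.0, 0.0, -1.0]]
wrist_force: [1.3, 0.9, -0.1]
finger_gap: 0.06
gripper_force: 0.0
```

```bash
python3 - <<'E'
from h import *
import pickle
s=bot.sense();print(s["ee_pos"],np.degrees(np.arctan2(s["tool_rot"][1][1],s["tool_rot"][0][1])))
pickle.dump(s,open("s3.pkl","wb"))
save("wrist","pics/w3.png",k=1.25)
E
```

```text
[ 0.4946198  -0.31348416  0.19569793] 114.97164699349383
```

View pics/w3.png

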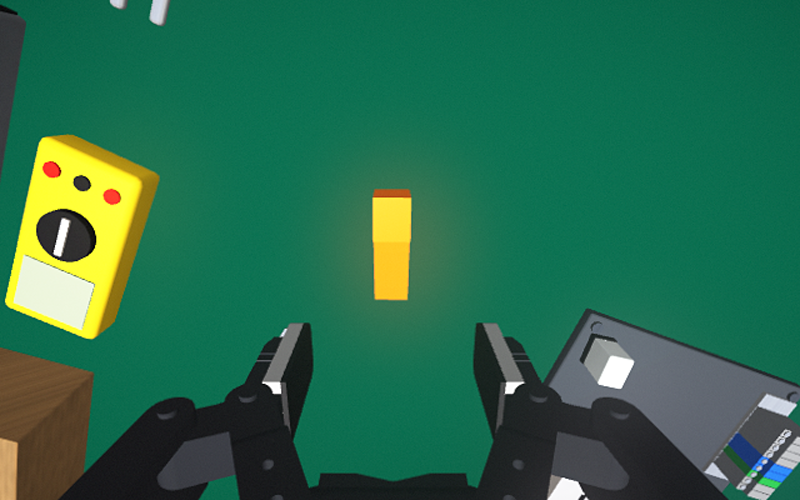

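The block's top spans (373..411, 197..242) and the thin end is at (375..408, 299), aligned with the tool yaw.

```bash
python3 - <<'E'
from h import *
import pickle
s=pickle.load(open("s3.pkl","rb"))
g=lambda p,z:at("wrist",(p[0]/1.25,p[1]/1.25),z,s)[:2]
Q=np.array([g(p,.032) for p in [(373,197),(411,197),(373,242),(411,242)]]);c=Q.mean(0)
T=np.array([g(p,.0025) for p in [(375,299),(408,299)]]);t=T.mean(0);d=t-c
print(c,np.linalg.norm(Q[0]-Q[1]),np.linalg.norm(Q[0]-Q[2]),t,np.linalg.norm(T[0]-T[1]),np.linalg.norm(d),np.degrees(np.arctan2(d[1],d[0])))
E
```

```text
[ 0.49462548 -0.31422522] 0.02771619902269435 0.034546876356574656 [ 0.56657703 -0.28137019] 0.028678877499977915 0.07909790524266 24.542723234710053
```

Emit:
jog_arm(plan=[[[0, -0.001, -0.05, 0, 0, -0.5, 0.06], [0, 0, -0.06, 0, 0, 0, 0.06], [0, 0, -0.05, 0, 0, 0, 0.06], [0, 0, -0.021, 0, 0, 0, 0.06], [0, 0, -0.008, 0, 0, 0, 0.05], [0, 0, 0, 0, 0, 0, 0.02], [0, 0, 0, 0, 0, 0, 0.02], [0, 0, 0, 0, 0, 0, 0.02], [0, 0, 0, 0, 0, 0, 0.02]]], grip_force=80)

```text
time: 12.45
ee_pos: [0.4954, -0.3152, 0.0078]
tool_rot: [[-0.91, -0.415, 0.002], [-0.415, 0.91, -0.001], [-0.001, -0.002, -1.0]]
wrist_force: [-0.1, 0.8, 7.1]
finger_gap: 0.0265
gripper_force: 79.7
```

Emit:
jog_arm(plan=[[[0, 0, 0.03, 0, 0, 0, 0.02], [0, 0, 0.06, 0, 0, 0, 0.02], [0.004, 0.04, 0, 0, 0, -3, 0.02], [0.004, 0.05, 0, 0, 0, -3, 0.02], [0.004, 0.05, 0, 0, 0, -3, 0.02], [0.004, 0.05, 0, 0, 0, -3, 0.02], [0.004, 0.05, 0, 0, 0, -3, 0.02], [0.004, 0.045, 0, 0, 0, -3, 0.02], [0.002, 0.024, 0, 0, 0, -2.2, 0.02], [0, 0, -0.03, 0, 0, 0, 0.02], [0, 0, -0.03, 0, 0, 0, 0.02], [0, 0, 0, 0, 0, 0, 0.02]]])

```text
time: 13.95
ee_pos: [0.5188, -0.0051, 0.0345]
tool_rot: [[-0.997, -0.076, -0.004], [-0.076, 0.997, 0.001], [0.004, 0.001, -1.0]]
wrist_force: [-0.1, 0.1, -0.7]
finger_gap: 0.0266
gripper_force: 78.9
```

```bash
python3 - <<'E'
from h import *
import pickle
bot.capture("wrist")
s=bot.sense();print(s["ee_pos"],np.degrees(np.arctan2(s["tool_rot"][1][1],s["tool_rot"][0][1])),s["wrist_force"])
pickle.dump(s,open("s4.pkl","wb"))
save("wrist","pics/w4.png",k=1.25)
E
```

```text
[ 0.51993974 -0.00553262  0.03620048] 94.3271410793827 [-0.43521489 -0.35699795  0.04503322]
```

View pics/w4.png

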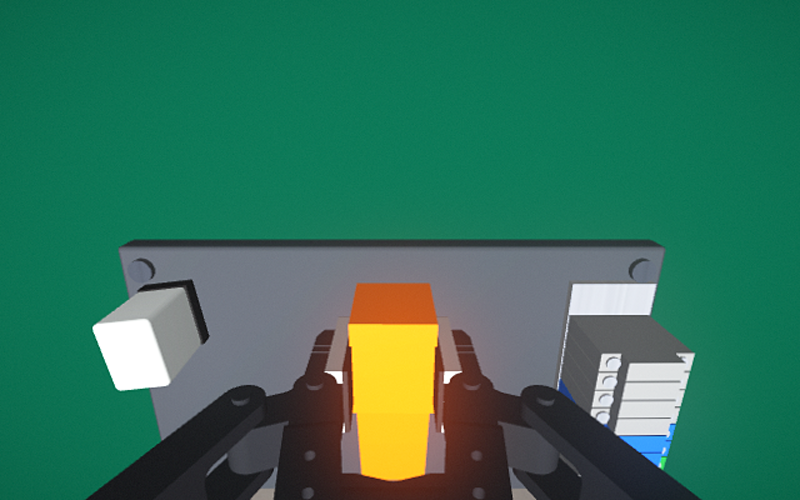

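Emit:
jog_arm(plan=[[[0, 0, -0.01, 0, 0, 0, 0.02], [0, 0, -0.005, 0, 0, 0, 0.02], [0, 0, -0.002, 0, 0, 0, 0.02], [0, 0, 0, 0, 0, 0, 0.02], [0, 0, 0, 0, 0, 0, 0.02]]])

```text
time: 14.68
ee_pos: [0.5205, -0.0057, 0.0198]
tool_rot: [[-0.997, -0.076, -0.0], [-0.076, 0.997, -0.0], [0.0, -0.0, -1.0]]
wrist_force: [-4.8, -0.1, 5.8]
finger_gap: 0.0262
gripper_force: 79.4
```

Emit:
jog_arm(plan=[[[0.006, 0.0005, 0, 0, 0, 0, 0.02], [0.006, 0.0005, 0, 0, 0, 0, 0.02], [0.006, 0.0005, 0, 0, 0, 0, 0.02], [0.006, 0.0005, 0, 0, 0, 0, 0.02], [0.006, 0.0005, 0, 0, 0, 0, 0.02], [0.005, 0.0004, 0, 0, 0, 0, 0.02], [0, 0, 0, 0, 0, 0, 0.02], [0, 0, 0, 0, 0, 0, 0.02]]])

```text
time: 15.68
ee_pos: [0.5562, -0.0029, 0.0198]
tool_rot: [[-0.997, -0.076, 0.002], [-0.076, 0.997, -0.0], [-0.002, -0.0, -1.0]]
wrist_force: [1.4, -1.0, 3.4]
finger_gap: 0.0268
gripper_force: 79.5
```

Emit:
jog_arm(plan=[[[0.003, 0.0002, 0, 0, 0, 0, 0.02], [0.003, 0.0002, 0, 0, 0, 0, 0.02], [0.003, 0.0002, 0, 0, 0, 0, 0.02], [0.003, 0.0002, 0, 0, 0, 0, 0.02], [0, 0, 0, 0, 0, 0, 0.02], [0, 0, 0, 0, 0, 0, 0.02]]])

```text
time: 16.42
ee_pos: [0.5648, -0.0021, 0.0198]
tool_rot: [[-0.997, -0.075, -0.006], [-0.075, 0.997, -0.001], [0.006, -0.0, -1.0]]
wrist_force: [-19.8, -1.0, 20.6]
finger_gap: 0.0266
gripper_force: 81.5
```

Emit:
jog_arm(plan=[[[0, 0, 0.001, 0, 0, 0, 0.02], [0, 0, 0, 0, 0, 0, 0.02], [0, 0, 0, 0, 0, 0, 0.02]]])

```text
time: 16.8
ee_pos: [0.5654, -0.0019, 0.0198]
tool_rot: [[-0.997, -0.075, -0.004], [-0.075, 0.997, -0.0], [0.004, 0.0, -1.0]]
wrist_force: [-10.9, -1.4, 7.7]
finger_gap: 0.0266
gripper_force: 80.2
```

Emit:
jog_arm(plan=[[[0.002, 0.0002, 0.0002, 0, 0, 0, 0.02], [0.002, 0.0002, 0, 0, 0, 0, 0.02], [0.002, 0.0001, 0, 0, 0, 0, 0.02], [0.002, 0.0001, 0, 0, 0, 0, 0.02], [0, 0, 0, 0, 0, 0, 0.02], [0, 0, 0, 0, 0, 0, 0.02]]])

```text
time: 17.55
ee_pos: [0.5734, -0.0011, 0.0198]
tool_rot: [[-0.997, -0.076, -0.004], [-0.076, 0.997, 0.0], [0.004, 0.001, -1.0]]
wrist_force: [-9.5, -0.8, 6.4]
finger_gap: 0.0267
gripper_force: 80.0
```

```bash
python3 - <<'E'
from h import *
s=bot.sense();print(s["ee_pos"],s["wrist_force"],s["ft_torque"])
t=bot.capture("top")[125:245,270:370];w=bot.capture("scene")[180:280,255:365]
f=lambda i:cv2.resize(i[:,:,::-1],(400,400),interpolation=cv2.INTER_CUBIC)
cv2.imwrite("pics/ins.png",np.hstack([f(t),f(w)]))
E
```

```text
[ 0.57335812 -0.00110317  0.01981911] [-9.50489305 -0.7908012   6.36753237] [-0.08510277  1.72867163 -0.0118031 ]
```

View pics/ins.png

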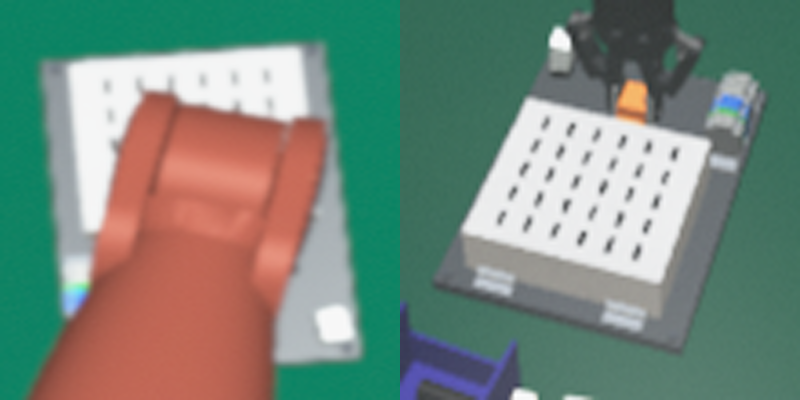

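The view shows the wedge square in the notch with the fingers clear of the cover. To check the lift I compare the cover's hole positions with the first scene picture.

```bash
python3 - <<'E'
from h import *
p=bot.camera_params("scene");K=np.array(p["camera_matrix"]);D=np.array(p["D"]);M=np.linalg.inv(np.array(p["extrinsics"]))
th=np.radians(4.25);R=np.array([[np.cos(th),-np.sin(th),0],[np.sin(th),np.cos(th),0],[0,0,1]])
o=np.array([.6243,.0025,0])-R@[-.025,0,0]
def proj(L,a=0):
    L=np.array(L,float);x=L[:,0]-.135;z=L[:,2]-.012
    W=np.c_[.135+x*np.cos(a)+z*np.sin(a),L[:,1],.012-x*np.sin(a)+z*np.cos(a)]
    return cv2.projectPoints((R@W.T).T+o,cv2.Rodrigues(M[:3,:3])[0],M[:3,3],K,D)[0][:,0]
L=[(x,y,.057) for x in np.linspace(-.015,.125,8) for y in (-.06,-.03,0,.03,.06)]
a=cv2.cvtColor(cv2.imread("pics/scene.png"),cv2.COLOR_BGR2GRAY);b=cv2.cvtColor(cv2.resize(bot.capture("scene")[:,:,::-1].copy(),None,fx=1.25,fy=1.25,interpolation=cv2.INTER_CUBIC),cv2.COLOR_BGR2GRAY)
P=proj(L);N,st,e=cv2.calcOpticalFlowPyrLK(a,b,(P*1.25).astype(np.float32)[:,None],None,winSize=(17,17),maxLevel=1)
m=(N[:,0]/1.25-P)
for t in (.02,.026,.032):
    d=proj(L,t)-P;print(t,d.reshape(8,5,2).mean(1)[:,1].round(2))
print(np.median(m.reshape(8,5,2),1)[:,1].round(2))
d=proj(L,.01)-P;print("theta",.01*np.sum(m*d)/np.sum(d*d),"robust",.01*np.median((m[:15]*d[:15]).sum(1)/(d[:15]**2).sum(1)))
E
```

```text
0.02 [-0.47 -0.38 -0.29 -0.2  -0.11 -0.02  0.07  0.16]
0.026 [-0.6  -0.49 -0.37 -0.26 -0.14 -0.02  0.1   0.21]
0.032 [-0.74 -0.6  -0.46 -0.31 -0.17 -0.03  0.12  0.26]
[-0.55 -0.53 -0.36 -0.21 -0.15  0.03  0.14  0.2 ]
theta 0.024066379013719563 robust 0.02495537638493931
```

The lift measures about 0.025 rad, or 4 mm, which agrees with the ramp geometry (4.1 mm). I'll advance a little more to reach 5 mm, then settle.

Emit:
jog_arm(plan=[[[0.0015, 0.0001, 0, 0, 0, 0, 0.02], [0.0015, 0.0001, 0, 0, 0, 0, 0.02], [0, 0, 0, 0, 0, 0, 0.02], [0, 0, 0, 0, 0, 0, 0.02], [0, 0, 0, 0, 0, 0, 0.02], [0, 0, 0, 0, 0, 0, 0.02], [0, 0, 0, 0, 0, 0, 0.02], [0, 0, 0, 0, 0, 0, 0.02]]])

```text
time: 18.7
ee_pos: [0.5763, -0.0009, 0.0199]
tool_rot: [[-0.997, -0.076, -0.004], [-0.076, 0.997, 0.0], [0.004, 0.001, -1.0]]
wrist_force: [-10.8, -1.4, 6.5]
finger_gap: 0.0266
gripper_force: 80.0
```

```bash
python3 -c "
from bench import bot
print(bot.close_job())"
```

```text
the job is handed in; nothing more can be done
None
```

The job is handed in: both offcuts are in the bin, and the still-gripped wedge is in the notch holding the cover's front edge up about 5 mm (4 mm measured from the pictures, then 3 mm more of wedge travel, not re-measured); no verdict came back.

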